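Move the sanding sleeves to the sander's rack in working order

ROBOT

A 6-joint arm with a two-finger parallel gripper is mounted at the origin on the work surface. World frame = base frame: x ahead of the robot, y to its left, z up, the work surface at z = 0. Lengths are in m, angles in degrees, forces in N, time in s.
With the tool pointing down it reaches from about 0.35 to 0.875 m from the base axis. Payload 4.2 kg.
Tool frame: the origin (TCP) lies midway between the tips of the shut fingers; the grasp point (between the pads) lies 19 mm behind it; z points along the fingers, y is the line along which they close (so a half turn about z gives the same grasp; the last joint's range is limited). The gripper opens to 87 mm and grips with 3 to 60 N. Pads are 19 mm wide; open, the fingers measure 117 mm over their backs; the gripper's body (75 mm by 190 mm) begins 51 mm behind the grasp point.
Start: joints at [-49.698, 22.042, 0.453, 0, -68.411, -14.817], TCP at [0.269, -0.564, 0.223] pointing down, gripper open.
Joint ranges: [-179.83, 179.83], [-69.29, 118.12], [-61.27, 80.66], [-181.25, 117.63], [-171.15, -9.14], [-177.46, 177.46]. Speed limits (degrees/s): [159.86, 159.86, 180, 180, 180, 180].

INTERFACE

Orientations are given as a 3x3 rotation matrix whose columns are the frame's x, y, z axes.
In Python, from station import r, cams gives the robot as it stands.
- The arm moves only by the tool play_rows, never from a script. Its argument "commands" is text: rows parted by semicolons, each of 6 numbers parted by spaces: the shift along the world's x, y, z normalised to -1 to 1, where 1 is 30 mm, then the turn, a rotation vector about the world's x, y, z normalised to -1 to 1, where 1 is 0.15 rad. A call has 1 to 20 rows; each row shifts and turns the commanded pose from where the row before left it; what a row does not reach is not made up. A row lasts 1/10 s, in which the tool goes at most 50 mm and 8.59 degrees, less where a joint would pass 70% of its speed; a pose out of reach is approached as far as the arm can. A call with a number of a shift or a turn outside -1 to 1 is refused whole. A call with a gripper value outside its range is refused whole. "grip" is the finger opening in mm, from 0 to 87, set as the call begins (left out, the last holds). The fingers move at their own pace and stop on an object; the grip force is fixed at half the most. Time passes only in rows, so rows that do not move let the fingers close. It gives the time, the measured TCP pose, the force, the opening and the grip force at its end, in the units of the state.
- r.sense(): the state, without advancing time (a new reading comes with each control period).
- cams.capture(name): name is "side" or "top" or "wrist"; returns (picture, depth): 480x640x3 uint8, blue, green, red; 480x640 float32, m along the optical axis (not along the pixel's ray), 0 where there is no reading.
- cams.camera_info(name): a dict with "mtx" (3x3 intrinsics, pixels), "R" (3x3) and "t" (3): a world point X has camera coordinates R X + t. Camera axes: x right, y down, z forward; pixel columns grow to the right and rows downward; lengths in m; the calibration is good to about 2 mm. A picture is of the moment at which its call begins: read the wrist's pose just before it. camera_info takes no time and is no camera call; for the wrist camera it gives the pose at the moment of the call.
- r.finish_job(): hands the job in; it is judged then, once.
The state is a dict: "time_s": time; "joints": joint angles; "joint_velocities": joint speeds; "effort": joint torques, N m; "tcp_pos": TCP position; "ee_rot": TCP orientation; "wrist_force": force on the tool from outside, world axes, zero at the start; "moment": the same for the moment, N m; "gripper_width": opening from 0.0 (shut) to 1.0 (fully open); "gripper_force": force on a finger pad.
Only numpy, scipy, OpenCV 4.12 (cv2) and the standard library are available. Lean on these libraries where they do the work, as an engineer would, in place of code of your own. Each camera call takes 0.05 s, during which the arm holds its last target. There are 200 camera calls.

TASK

The four sanding sleeves on the full rack stand in the order in which they will be used, the first next to the rack's insert block (the block holding two round steel plates). Move them all to the empty rack in that same order, the first one next to its insert block, each over its own dowel and standing upright and fully down on the board. Lower each sleeve down rather than dropping it.

Things in the scene. Friction and masses are not known exactly. Their poses are not given: they have to be found in the camera images.
- bench_rack: The full rack, plywood: base board 344 x 90 x 18 mm along x. At its -x end a 44 mm tall insert block (x = -192 to -158) holding two upright round steel plates (88 mm, tops 106 mm above the bench). Four upright 10 mm dowels, tips 98 mm above the bench, at y = 0, x = -114 (first place), -38, 38, 114 mm. Origin: underside, amid the dowels. Fixed, at any yaw; each dowel bears a sleeve at first.
- sander_rack: The empty rack, same make and size: base board 344 x 90 x 18 mm along x. At its -x end a 44 mm tall insert block (x = -192 to -158) holding two upright round steel plates (88 mm, tops 106 mm above the bench). Four upright 10 mm dowels, tips 98 mm above the bench, at y = 0, x = -114 (first place), -38, 38, 114 mm. Origin: underside, amid the dowels. Fixed, at any yaw; dowels bare at first.
- sleeve_a_mid (a point): Centre (half-way up, on the axis) of the widest sanding sleeve: a rigid, upright open tube of brown abrasive on cardboard, 64 mm outside and 59 mm inside diameter, 115 mm tall, weighing 20 to 70 g. z along its axis. Seated on a rack's board, its centre is 75.5 mm above the bench.
- post_a: The dowel of the full rack over which the 64 mm sleeve stands at the start (10 mm diameter, 80 mm tall, fixed); origin at its foot on the board, z up. It shows that sleeve's place in the row even after the sleeve is taken off.
- sleeve_b_mid (a point): Centre (half-way up, on the axis) of the second widest sanding sleeve: a rigid, upright open tube of brown abrasive on cardboard, 51 mm outside and 46 mm inside diameter, 115 mm tall, weighing 20 to 70 g. z along its axis. Seated on a rack's board, its centre is 75.5 mm above the bench.
- post_b: The dowel of the full rack over which the 51 mm sleeve stands at the start (10 mm diameter, 80 mm tall, fixed); origin at its foot on the board, z up. It shows that sleeve's place in the row even after the sleeve is taken off.
- sleeve_c_mid (a point): Centre (half-way up, on the axis) of the third widest sanding sleeve: a rigid, upright open tube of brown abrasive on cardboard, 38 mm outside and 33 mm inside diameter, 115 mm tall, weighing 20 to 70 g. z along its axis. Seated on a rack's board, its centre is 75.5 mm above the bench.
- post_c: The dowel of the full rack over which the 38 mm sleeve stands at the start (10 mm diameter, 80 mm tall, fixed); origin at its foot on the board, z up. It shows that sleeve's place in the row even after the sleeve is taken off.
- sleeve_d_mid (a point): Centre (half-way up, on the axis) of the narrowest sanding sleeve: a rigid, upright open tube of brown abrasive on cardboard, 32 mm outside and 27 mm inside diameter, 115 mm tall, weighing 20 to 70 g. z along its axis. Seated on a rack's board, its centre is 75.5 mm above the bench.
- post_d: The dowel of the full rack over which the 32 mm sleeve stands at the start (10 mm diameter, 80 mm tall, fixed); origin at its foot on the board, z up. It shows that sleeve's place in the row even after the sleeve is taken off.
Things that resemble listed ones, but are neither listed nor needed, are in the scene too. Leave any red look-alike of the part that bears sleeve_a_mid alone. Leave any blue look-alike of the part that bears sleeve_c_mid alone.

How it is judged (in metres and radians):
At the end, for the whole second after the job is handed in: Each sleeve stands around the sander rack's dowel of the same place, counted from the insert block, as it had on the full rack; centre within its play on the dowel plus 3 mm (11.5 to 27.5 mm), height right to 5 mm, tilt below 0.1 rad, at rest, released (((x of post_a in the frame of bench_rack between -0.134 and -0.094 m and x of sleeve_a_mid in the frame of sander_rack between -0.1415 and -0.0865 m) or (x of post_a in the frame of bench_rack between -0.058 and -0.018 m and x of sleeve_a_mid in the frame of sander_rack between -0.0655 and -0.0105 m) or (x of post_a in the frame of bench_rack between 0.018 and 0.058 m and x of sleeve_a_mid in the frame of sander_rack between 0.0105 and 0.0655 m) or (x of post_a in the frame of bench_rack between 0.094 and 0.134 m and x of sleeve_a_mid in the frame of sander_rack between 0.0865 and 0.1415 m)) and y of sleeve_a_mid in the frame of sander_rack between -0.0275 and 0.0275 m and z of sleeve_a_mid in the frame of sander_rack between 0.0705 and 0.0805 m and angle between each of sleeve_a_mid, sleeve_b_mid, sleeve_c_mid, sleeve_d_mid's own z axis and vertical below 0.1 rad and linear speed of each of sleeve_a, sleeve_b, sleeve_c, sleeve_d below 0.03 m/s and angular speed of each of sleeve_a, sleeve_b, sleeve_c, sleeve_d below 0.3 rad/s and contact force between each of sleeve_a, sleeve_b, sleeve_c, sleeve_d and the fingers below 0.05 N and ((x of post_b in the frame of bench_rack between -0.134 and -0.094 m and x of sleeve_b_mid in the frame of sander_rack between -0.135 and -0.093 m) or (x of post_b in the frame of bench_rack between -0.058 and -0.018 m and x of sleeve_b_mid in the frame of sander_rack between -0.059 and -0.017 m) or (x of post_b in the frame of bench_rack between 0.018 and 0.058 m and x of sleeve_b_mid in the frame of sander_rack between 0.017 and 0.059 m) or (x of post_b in the frame of bench_rack between 0.094 and 0.134 m and x of sleeve_b_mid in the frame of sander_rack between 0.093 and 0.135 m)) and y of sleeve_b_mid in the frame of sander_rack between -0.021 and 0.021 m and z of sleeve_b_mid in the frame of sander_rack between 0.0705 and 0.0805 m and ((x of post_c in the frame of bench_rack between -0.134 and -0.094 m and x of sleeve_c_mid in the frame of sander_rack between -0.1285 and -0.0995 m) or (x of post_c in the frame of bench_rack between -0.058 and -0.018 m and x of sleeve_c_mid in the frame of sander_rack between -0.0525 and -0.0235 m) or (x of post_c in the frame of bench_rack between 0.018 and 0.058 m and x of sleeve_c_mid in the frame of sander_rack between 0.0235 and 0.0525 m) or (x of post_c in the frame of bench_rack between 0.094 and 0.134 m and x of sleeve_c_mid in the frame of sander_rack between 0.0995 and 0.1285 m)) and y of sleeve_c_mid in the frame of sander_rack between -0.0145 and 0.0145 m and z of sleeve_c_mid in the frame of sander_rack between 0.0705 and 0.0805 m and ((x of post_d in the frame of bench_rack between -0.134 and -0.094 m and x of sleeve_d_mid in the frame of sander_rack between -0.1255 and -0.1025 m) or (x of post_d in the frame of bench_rack between -0.058 and -0.018 m and x of sleeve_d_mid in the frame of sander_rack between -0.0495 and -0.0265 m) or (x of post_d in the frame of bench_rack between 0.018 and 0.058 m and x of sleeve_d_mid in the frame of sander_rack between 0.0265 and 0.0495 m) or (x of post_d in the frame of bench_rack between 0.094 and 0.134 m and x of sleeve_d_mid in the frame of sander_rack between 0.1025 and 0.1255 m)) and y of sleeve_d_mid in the frame of sander_rack between -0.0115 and 0.0115 m and z of sleeve_d_mid in the frame of sander_rack between 0.0705 and 0.0805 m); the robot touches nothing.
It fails at once if a sleeve is dropped (falls freely faster than 0.7 m/s, about 25 mm of fall) ((linear speed of sleeve_a above 0.7 m/s and contact force between sleeve_a and the fingers below 0.05 N) or (linear speed of sleeve_b above 0.7 m/s and contact force between sleeve_b and the fingers below 0.05 N) or (linear speed of sleeve_c above 0.7 m/s and contact force between sleeve_c and the fingers below 0.05 N) or (linear speed of sleeve_d above 0.7 m/s and contact force between sleeve_d and the fingers below 0.05 N)).
It also fails if it takes over 112 s, if anything falls off the work surface, if the arm or the gripper's body presses on something with over 40 N, if the wrist force passes 120 N, or if a joint passes its speed limit or range.

## Working session

There is one attempt and no reset: what is moved stays moved. The work goes in short steps, Python scripts to look and compute and a tool call to move; the robot and the scene stay as the last step left them, time stands still between calls to the robot, and variables do not carry over. Pictures are saved under pics/ and viewed, at most 14 in all, crops included, and the job is handed in when it is done.

Besides the shell and the picture viewer there is one more tool, called after "Emit:" as name(argument=value, ...), one argument or row to a line, values as JSON. play_rows: Moves the arm, as the interface text tells. Scaled input: -1 to 1 covers 30 mm each way for a shift and 0.15 rad each way for a turn. Its arguments: {"type":"object","properties":{"commands":{"type":"string"},"grip":{"type":"number"}},"required":["commands"]}

```bash
mkdir -p pics; python3 - <<'E'
from station import r,cams
import cv2,numpy as np
s=r.sense();print(s['time_s'],s['tcp_pos'],s['ee_rot'])
for n in ['top','side']:
    p,d=cams.capture(n);cv2.imwrite(f'pics/{n}0.png',p);np.save(f'pics/{n}0.npy',d)
    print(n,{k:np.round(v,4).tolist() for k,v in cams.camera_info(n).items()})
E
```

```text
0.0 [ 0.26869348 -0.56363817  0.22145552] [[-9.02791995e-01 -4.30076284e-01 -1.00159704e-03]
 [-4.30077444e-01  9.02789931e-01  1.93194196e-03]
 [ 7.33493000e-05  2.17490603e-03 -9.99997632e-01]]
top {'mtx': [[496.4241, 0.0, 323.5308], [0.0, 496.4241, 233.4052], [0.0, 0.0, 1.0]], 'R': [[-0.0036, -1.0, -0.0018], [-0.9962, 0.0038, -0.0867], [0.0867, 0.0015, -0.9962]], 't': [0.0035, 0.5129, 0.9282]}
side {'mtx': [[506.5542, 0.0, 322.6034], [0.0, 506.5542, 248.7252], [0.0, 0.0, 1.0]], 'R': [[-0.8035, -0.5952, -0.008], [-0.3867, 0.5321, -0.7532], [0.4526, -0.6021, -0.6578]], 't': [0.4115, 0.2769, 0.786]}
```

View pics/top0.png

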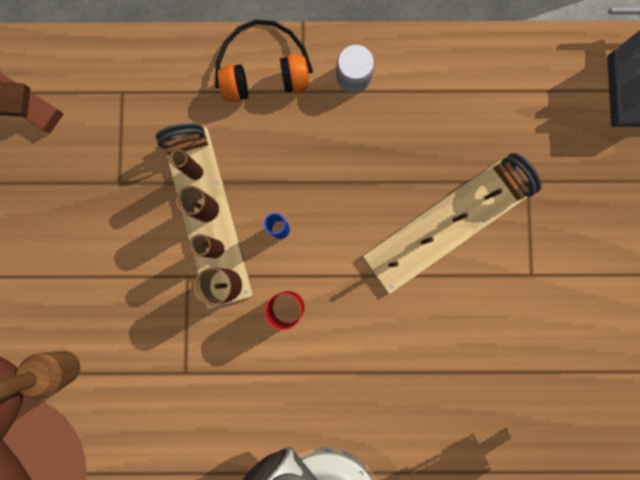

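View pics/side0.png

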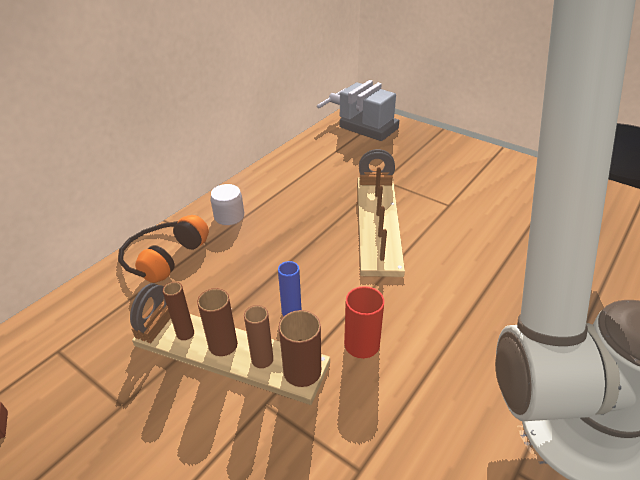

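```bash
cat > h.py <<'E'
import numpy as np,cv2
from station import r,cams
def world(n,d,info):
    K,R,t=[np.array(info[k],float) for k in('mtx','R','t')]
    v,u=np.mgrid[:480,:640]; 
    c=np.stack([(u-K[0,2])/K[0,0]*d,(v-K[1,2])/K[1,1]*d,d],-1)
    return (c-t.reshape(3))@R
def blobs(W,m,mn):
    n,l,s,c=cv2.connectedComponentsWithStats(m.astype('u1') if 0 else m.astype(np.uint8))
    return [(W[l==i],s[i],c[i]) for i in range(1,n) if s[i,4]>=mn]
E
python3 - <<'E'
from h import *
d=np.load('pics/top0.npy');p=cv2.imread('pics/top0.png')
W=world('top',d,cams.camera_info('top'))
Z=W[...,2]; ok=d>0
print('tops')
for w,s,c in blobs(W,ok&(Z>.125)&(Z<.142),20):
    (x,y),q=cv2.minEnclosingCircle(w[:,:2].astype(np.float32));print(c.round(),s[4],round(x,4),round(y,4),'r',round(q,4),w[:,2].max().round(3))
print('dowels')
for w,s,c in blobs(W,ok&(Z>.088)&(Z<.105),3):
    if c[0]>350: print(c.round(),s[4],w.mean(0).round(4))
h=cv2.cvtColor(p,cv2.COLOR_BGR2HSV)
print('board')
for w,s,c in blobs(W,ok&(Z>.012)&(Z<.024),300):
    print(c.round(),s,[np.round(a,4) for a in cv2.minAreaRect(w[:,:2].astype(np.float32))],w[:,2].mean())
print('block')
for w,s,c in blobs(W,ok&(Z>.036)&(Z<.11),60): print(c.round(),s[4],w.mean(0).round(3))
E
```

```text
tops
[178. 158.] 133 0.6342 0.25 r 0.0162 0.137
[190. 200.] 204 0.561 0.2283 r 0.026 0.137
[199. 244.] 143 0.485 0.211 r 0.0192 0.136
[211. 286.] 234 0.4155 0.189 r 0.0322 0.137
[ 27. 380.] 100 0.26 0.4983 r 0.0127 0.142
[  2. 406.] 87 0.2155 0.5328 r 0.0165 0.136
dowels
[636.  46.] 113 [ 0.8483 -0.571   0.095 ]
[637.  73.] 77 [ 0.7968 -0.5688  0.0945]
[639.  93.] 3 [ 0.7617 -0.5743  0.0891]
[527. 171.] 352 [ 0.6172 -0.3623  0.097 ]
[499. 191.] 30 [ 0.5819 -0.3112  0.0943]
[465. 215.] 26 [ 0.5388 -0.2491  0.0949]
[430. 239.] 27 [ 0.4957 -0.1872  0.0953]
[396. 264.] 27 [ 0.4526 -0.125   0.0951]
board
[615.  93.] [609  50  31  76 318] [array([ 0.7927, -0.573 ]), array([0.1567, 0.0469]), np.float64(17.2058)] 0.018239451640828908
[213. 217.] [ 166  127   87  182 3943] [array([0.5473, 0.2277]), array([0.3432, 0.0912]), np.float64(15.7868)] 0.01801084449918091
[440. 229.] [ 363  156  164  138 7184] [array([ 0.5307, -0.2382]), array([0.0902, 0.3428]), np.float64(34.6282)] 0.017654476332993583
[219. 286.] [209 271  21  30 375] [array([0.4142, 0.1998]), array([0.046 , 0.0421]), np.float64(44.
[... 339 characters left out ...]
.174 0.06 ]
[13. 99.] 919 [0.769 0.59  0.053]
[180. 136.] 1094 [0.69  0.267 0.068]
[520. 175.] 1258 [ 0.615 -0.361  0.066]
[180. 160.] 105 [0.641 0.259 0.093]
[192. 170.] 233 [0.626 0.241 0.075]
[190. 200.] 351 [0.569 0.243 0.078]
[494. 193.] 84 [ 0.581 -0.31   0.074]
[208. 210.] 282 [0.551 0.211 0.075]
[461. 217.] 71 [ 0.538 -0.248  0.075]
[272. 220.] 121 [0.532 0.095 0.075]
[282. 231.] 91 [0.512 0.076 0.073]
[201. 245.] 199 [0.488 0.222 0.081]
[215. 249.] 174 [0.481 0.197 0.075]
[206. 287.] 348 [0.413 0.212 0.075]
[233. 284.] 232 [0.418 0.163 0.074]
[220. 286.] 60 [0.415 0.188 0.077]
[297. 299.] 75 [0.39  0.05  0.074]
[276. 317.] 217 [0.36  0.087 0.074]
[ 32. 398.] 2878 [0.223 0.507 0.089]
```

Candidates for 64 mm: brown (220,285) on the rack vs the red free-standing tube (285,310). For 38 mm: brown (207,245) vs the blue tube (277,226). The brown ones on the full rack fit, with measured radii of 16, 26, 19 and 32 mm from the insert block, i.e. order d, b, c, a. I'll confirm in one crop.

```bash
python3 -c "
import cv2
p=cv2.imread('pics/top0.png')[115:335,140:320];cv2.imwrite('pics/crop0.png',cv2.resize(p,None,fx=2.7,fy=2.7))"
```

```text
(no output)
```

View pics/crop0.png

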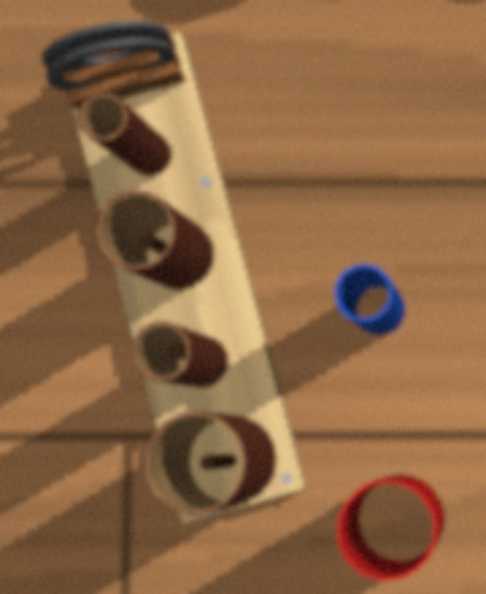

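Emit:
play_rows(
  commands="0.435 0.97 0 0 0 -0.57;0.435 0.97 0 0 0 -0.57;0.435 0.97 0 0 0 0;0.435 0.97 0 0 0 0;0.435 0.97 0 0 0 0;0.435 0.97 0 0 0 0;0.435 0.97 0 0 0 0;0.435 0.97 0 0 0 0;0.435 0.97 0 0 0 0;0.435 0.97 0 0 0 0;0.435 0.97 0 0 0 0;0.435 0.97 0 0 0 0;0.435 0.97 0 0 0 0;0.435 0.97 0 0 0 0",
  grip=70,
)

```text
time_s: 1.5
tcp_pos: [0.4517, -0.1554, 0.2223]
ee_rot: [[-0.963, -0.27, -0.001], [-0.27, 0.963, 0.0], [0.0, 0.0, -1.0]]
wrist_force: [0.6, -0.1, 0.5]
gripper_width: 0.805
gripper_force: 0.0
```

The crop confirms it: the four brown sleeves stand on the rack, and the blue (370,300) and red (390,525) tubes stand off it.

Emit:
play_rows(
  commands="0.435 0.965 0 0 0 0;0.435 0.965 0 0 0 0;0.435 0.965 0 0 0 0;0.435 0.965 0 0 0 0;0.435 0.965 0 0 0 0;0.435 0.965 0 0 0 0;0.435 0.965 0 0 0 0;0.435 0.965 0 0 0 0;0.435 0.965 0 0 0 0;0.435 0.965 0 0 0 0;0.435 0.965 0 0 0 0;0.435 0.965 0 0 0 0;0.435 0.965 0 0 0 0;0.435 0.965 0 0 0 0;0 0 0 0 0 0;0 0 0 0 0 0",
)

```text
time_s: 3.1
tcp_pos: [0.6339, 0.2488, 0.2212]
ee_rot: [[-0.963, -0.271, -0.002], [-0.271, 0.963, -0.001], [0.002, -0.001, -1.0]]
wrist_force: [0.8, -0.7, 1.3]
gripper_width: 0.807
gripper_force: 0.0
```

```bash
python3 - <<'E'
from h import *
print(r.sense()['tcp_pos'])
i=cams.camera_info('wrist');p,d=cams.capture('wrist');cv2.imwrite('pics/w1.png',p)
W=world('wrist',d,i);Z=W[...,2]
for w,s,c in blobs(W,(d>0)&(Z>.127)&(Z<.14),40):
    (x,y),q=cv2.minEnclosingCircle(w[:,:2].astype(np.float32));print(c.round(),s[4],round(x,4),round(y,4),'r',round(q,4),w[:,2].max().round(3))
E
```

```text
[0.63390375 0.24883456 0.22124724]
[326.   5.] 301 0.4956 0.2147 r 0.0131 0.134
[319. 119.] 1296 0.5588 0.2288 r 0.0256 0.134
[321. 244.] 704 0.6316 0.2508 r 0.0161 0.134
```

View pics/w1.png

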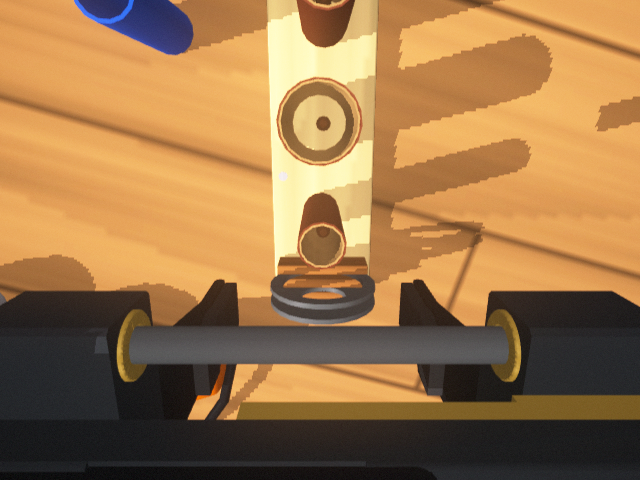

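The wrist view shows sleeve d's rim centred at (321,244) and clear of the plates; the fingers straddle it.

Emit:
play_rows(
  commands="-0.05 0.055 -0.9 0 0 0;0 0 -0.9 0 0 0;0 0 -0.9 0 0 0;0 0 -0.9 0 0 0;0 0 -0.57 0 0 0;0 0 0 0 0 0;0 0 0 0 0 0",
)

```text
time_s: 3.85
tcp_pos: [0.6331, 0.2494, 0.0983]
ee_rot: [[-0.963, -0.27, 0.001], [-0.27, 0.963, -0.0], [-0.001, -0.0, -1.0]]
wrist_force: [0.3, -0.3, 0.0]
gripper_width: 0.802
gripper_force: 0.0
```

Emit:
play_rows(
  commands="0 0 0 0 0 0;0 0 0 0 0 0;0 0 0 0 0 0;0 0 0 0 0 0;0 0 0 0 0 0;0 0 0 0 0 0",
  grip=24,
)

```text
time_s: 4.45
tcp_pos: [0.6329, 0.2502, 0.0976]
ee_rot: [[-0.963, -0.27, 0.0], [-0.27, 0.963, 0.0], [-0.0, 0.0, -1.0]]
wrist_force: [0.3, 0.2, 0.5]
gripper_width: 0.364
gripper_force: 30.0
```

Emit:
play_rows(
  commands="0 0 0.5 0 0 0;0 0 0.85 0 0 0;0 0 0.85 0 0 0;0 0 0.85 0 0 0;0 0 0.85 0 0 0;0 0 0.85 0 0 0;0 0 0 0 0 0",
)

```text
time_s: 5.15
tcp_pos: [0.6349, 0.2509, 0.2462]
ee_rot: [[-0.963, -0.271, 0.009], [-0.271, 0.963, 0.004], [-0.01, 0.002, -1.0]]
wrist_force: [0.3, -0.0, 0.5]
gripper_width: 0.363
gripper_force: 30.0
```

Emit:
play_rows(
  commands="-0.085 -0.93 0 0 0 -0.55;-0.085 -0.93 0 0 0 -0.55;-0.085 -0.93 0 0 0 -0.55;-0.085 -0.93 0 0 0 -0.55;-0.085 -0.93 0 0 0 -0.55;-0.085 -0.93 0 0 0 -0.55;-0.085 -0.93 0 0 0 -0.55;-0.085 -0.93 0 0 0 -0.55;-0.085 -0.93 0 0 0 -0.55;-0.085 -0.93 0 0 0 -0.55;-0.085 -0.93 0 0 0 -0.55;-0.085 -0.93 0 0 0 -0.55;-0.085 -0.93 0 0 0 -0.55;-0.085 -0.93 0 0 0 -0.55;-0.085 -0.93 0 0 0 -0.55;-0.085 -0.93 0 0 0 0;-0.085 -0.93 0 0 0 0;-0.085 -0.93 0 0 0 0;-0.085 -0.93 0 0 0 0;-0.085 -0.93 0 0 0 0",
)

```text
time_s: 7.15
tcp_pos: [0.5814, -0.3088, 0.2399]
ee_rot: [[-0.57, 0.821, -0.0], [0.821, 0.57, 0.0], [0.0, -0.0, -1.0]]
wrist_force: [0.6, 0.4, 0.0]
gripper_width: 0.364
gripper_force: 30.0
```

Emit:
play_rows(
  commands="0 0 0 0 0 0;0 0 0 0 0 0",
)

```text
time_s: 7.35
tcp_pos: [0.5814, -0.3081, 0.2396]
ee_rot: [[-0.569, 0.822, -0.001], [0.822, 0.569, 0.001], [0.001, -0.0, -1.0]]
wrist_force: [-0.3, 1.5, -0.4]
gripper_width: 0.366
gripper_force: 30.0
```

```bash
python3 - <<'E'
from h import *
s=r.sense();print(s['tcp_pos'],s['ee_rot'].round(3),s['gripper_width'],s['gripper_force'])
i=cams.camera_info('wrist');p,d=cams.capture('wrist');cv2.imwrite('pics/w2.png',p)
W=world('wrist',d,i);Z=W[...,2]
for w,s,c in blobs(W,(d>0)&(Z>.085)&(Z<.104),15):
    print('dowel',c.round(),s[4],w.mean(0).round(4))
print([np.round(a,4) for a in cv2.minAreaRect(W[(d>0)&(abs(Z-.018)<.005)][:,:2].astype(np.float32))])
E
```

```text
[ 0.58140677 -0.30809195  0.23955897] [[-0.569  0.822 -0.001]
 [ 0.822  0.569  0.001]
 [ 0.001 -0.    -1.   ]] 0.3664506383701498 29.980095391838404
dowel [316.  12.] 212 [ 0.4943 -0.1884  0.094 ]
dowel [316. 127.] 146 [ 0.5368 -0.25    0.0949]
dowel [315. 223.] 54 [ 0.5775 -0.3096  0.0911]
dowel [354. 291.] 16 [ 0.6365 -0.3385  0.0888]
dowel [283. 292.] 17 [ 0.588  -0.3718  0.0919]
[array([ 0.5472, -0.2649]), array([0.0903, 0.2424]), np.float64(34.6089)]
```

View pics/w2.png

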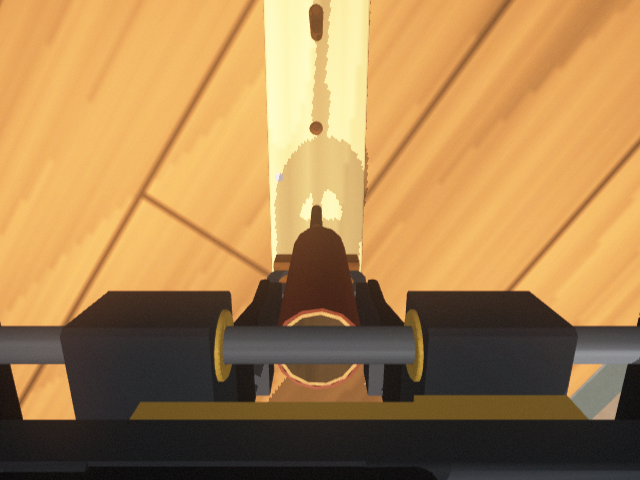

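The wrist view shows the sleeve held upright, with the first dowel at (316,215) lined up along the row. I'll lower it.

Emit:
play_rows(
  commands="0 -0.12 0 0 0 0;0 0 -0.5 0 0 0;0 0 -0.7 0 0 0;0 0 -0.7 0 0 0;0 0 -0.7 0 0 0;0 0 -0.7 0 0 0;0 0 -0.7 0 0 0;0 0 -0.3 0 0 0;0 0 -0.2 0 0 0;0 0 0 0 0 0;0 0 0 0 0 0",
)

```text
time_s: 8.5
tcp_pos: [0.5825, -0.3115, 0.106]
ee_rot: [[-0.571, 0.821, 0.002], [0.821, 0.571, -0.001], [-0.002, 0.001, -1.0]]
wrist_force: [-0.2, -0.2, -0.2]
gripper_width: 0.36
gripper_force: 30.0
```

Emit:
play_rows(
  commands="0 0 -0.1 0 0 0;0 0 -0.1 0 0 0;0 0 -0.05 0 0 0;0 0 0 0 0 0;0 0 0 0 0 0;0 0 0 0 0 0",
)

```text
time_s: 9.1
tcp_pos: [0.5819, -0.3115, 0.0976]
ee_rot: [[-0.57, 0.821, 0.0], [0.821, 0.57, -0.0], [-0.0, 0.0, -1.0]]
wrist_force: [0.6, 0.2, 0.9]
gripper_width: 0.363
gripper_force: 30.0
```

Emit:
play_rows(
  commands="0 0 0 0 0 0;0 0 0 0 0 0;0 0 0 0 0 0;0 0 0 0 0 0;0 0 0.5 0 0 0;0 0 1 0 0 0;0 0 1 0 0 0;0 0 1 0 0 0;0 0 1 0 0 0",
  grip=60,
)

```text
time_s: 10.0
tcp_pos: [0.5817, -0.3114, 0.2337]
ee_rot: [[-0.57, 0.821, 0.0], [0.821, 0.57, 0.0], [0.0, 0.0, -1.0]]
wrist_force: [0.6, 0.2, -0.6]
gripper_width: 0.687
gripper_force: 0.0
```

```bash
cat >> h.py <<'E'
def tops():
    i=cams.camera_info('top');p,d=cams.capture('top');W=world('top',d,i);Z=W[...,2]
    for w,s,c in blobs(W,(d>0)&(Z>.125)&(Z<.142),20):
        if c[0]>100:
            (x,y),q=cv2.minEnclosingCircle(w[:,:2].astype(np.float32));print(c.round(),s[4],round(x,4),round(y,4),'r',round(q,4),w[:,2].mean().round(4))
    return p
E
python3 -c "
from h import *
print(r.sense()['tcp_pos']);tops()"
```

```text
[ 0.58166039 -0.31135558  0.23370976]
[190. 200.] 205 0.5615 0.2284 r 0.0262 0.1318
[200. 245.] 144 0.4845 0.2111 r 0.0193 0.1317
[211. 286.] 240 0.4153 0.1889 r 0.0322 0.1318
```

Emit:
play_rows(
  commands="-0.038 0.947 0 0 0 0.55;-0.038 0.947 0 0 0 0.55;-0.038 0.947 0 0 0 0.55;-0.038 0.947 0 0 0 0.55;-0.038 0.947 0 0 0 0.55;-0.038 0.947 0 0 0 0.55;-0.038 0.947 0 0 0 0.55;-0.038 0.947 0 0 0 0.55;-0.038 0.947 0 0 0 0.55;-0.038 0.947 0 0 0 0.55;-0.038 0.947 0 0 0 0.55;-0.038 0.947 0 0 0 0.55;-0.038 0.947 0 0 0 0.55;-0.038 0.947 0 0 0 0.55;-0.038 0.947 0 0 0 0.55;-0.038 0.947 0 0 0 0;-0.038 0.947 0 0 0 0;-0.038 0.947 0 0 0 0;-0.038 0.947 0 0 0 0;0 0 0 0 0 0",
  grip=80,
)

```text
time_s: 12.05
tcp_pos: [0.56, 0.2312, 0.2319]
ee_rot: [[-0.962, -0.274, 0.0], [-0.274, 0.962, 0.0], [-0.0, 0.0, -1.0]]
wrist_force: [-0.7, -0.7, -0.1]
gripper_width: 0.917
gripper_force: 0.0
```

```bash
python3 -c "
from h import *
print(r.sense()['tcp_pos']);p=tops();cv2.imwrite('pics/top2.png',p)
i=cams.camera_info('wrist');p,d=cams.capture('wrist');W=world('wrist',d,i);Z=W[...,2]
for w,s,c in blobs(W,(d>0)&(Z>.127)&(Z<.14),100):
    (x,y),q=cv2.minEnclosingCircle(w[:,:2].astype(np.float32));print('wr',c.round(),s[4],round(x,4),round(y,4),'r',round(q,4))
"
```

```text
[0.55998119 0.23123795 0.23194954]
[507. 187.] 131 0.582 -0.3123 r 0.0165 0.1311
[192. 207.] 120 0.5608 0.2282 r 0.0256 0.1316
[200. 245.] 143 0.4843 0.211 r 0.0193 0.1318
[211. 286.] 242 0.4151 0.1892 r 0.0322 0.1317
wr [319.  29.] 751 0.4205 0.1917 r 0.0307
wr [323. 117.] 838 0.4824 0.2113 r 0.019
wr [316. 241.] 1087 0.559 0.2288 r 0.0257
```

View pics/top2.png

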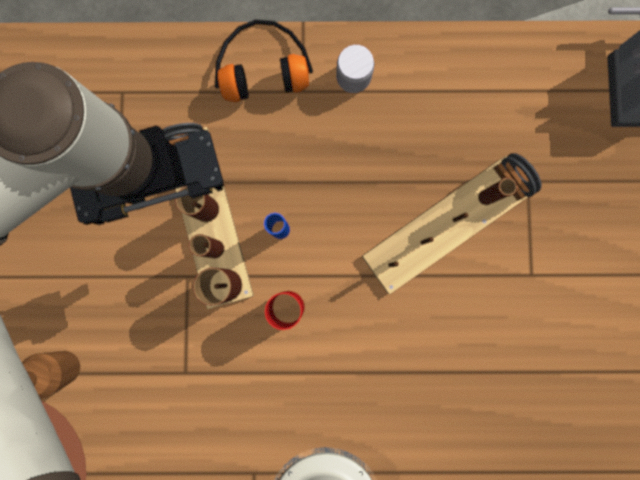

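Sleeve d stands on the first dowel at (507,187), with its rim height right. Now sleeve b.

Emit:
play_rows(
  commands="0 -0.083 -0.5 0 0 0;0 0 -0.9 0 0 0;0 0 -0.9 0 0 0;0 0 -0.9 0 0 0;0 0 -0.8 0 0 0;0 0 -0.48 0 0 0;0 0 0 0 0 0;0 0 0 0 0 0",
)

```text
time_s: 12.95
tcp_pos: [0.5607, 0.2251, 0.0986]
ee_rot: [[-0.963, -0.27, 0.001], [-0.27, 0.963, -0.0], [-0.0, -0.0, -1.0]]
wrist_force: [0.6, -1.0, 0.9]
gripper_width: 0.919
gripper_force: 0.0
```

Emit:
play_rows(
  commands="0 0 0 0 0 0;0 0 0 0 0 0;0 0 0 0 0 0;0 0 0 0 0 0;0 0 0 0 0 0",
  grip=43,
)

```text
time_s: 13.45
tcp_pos: [0.5603, 0.226, 0.0984]
ee_rot: [[-0.963, -0.271, 0.001], [-0.271, 0.963, 0.0], [-0.001, 0.0, -1.0]]
wrist_force: [-1.1, -0.7, 0.8]
gripper_width: 0.584
gripper_force: 30.0
```

Emit:
play_rows(
  commands="0 0 0.5 0 0 0;0 0 0.85 0 0 0;0 0 0.85 0 0 0;0 0 0.85 0 0 0;0 0 0.85 0 0 0;0 0 0.85 0 0 0;0 0 0 0 0 0",
)

```text
time_s: 14.15
tcp_pos: [0.562, 0.2268, 0.2449]
ee_rot: [[-0.963, -0.271, 0.007], [-0.271, 0.963, 0.004], [-0.008, 0.002, -1.0]]
wrist_force: [0.2, -0.4, -0.8]
gripper_width: 0.584
gripper_force: 30.0
```

Emit:
play_rows(
  commands="-0.044 -0.933 0 0 0 -0.55;-0.044 -0.933 0 0 0 -0.55;-0.044 -0.933 0 0 0 -0.55;-0.044 -0.933 0 0 0 -0.55;-0.044 -0.933 0 0 0 -0.55;-0.044 -0.933 0 0 0 -0.55;-0.044 -0.933 0 0 0 -0.55;-0.044 -0.933 0 0 0 -0.55;-0.044 -0.933 0 0 0 -0.55;-0.044 -0.933 0 0 0 -0.55;-0.044 -0.933 0 0 0 -0.55;-0.044 -0.933 0 0 0 -0.55;-0.044 -0.933 0 0 0 -0.55;-0.044 -0.933 0 0 0 -0.55;-0.044 -0.933 0 0 0 -0.55;-0.044 -0.933 0 0 0 0;-0.044 -0.933 0 0 0 0;0 0 0 0 0 0;0 0 0 0 0 0",
)

```text
time_s: 16.05
tcp_pos: [0.5372, -0.2501, 0.2394]
ee_rot: [[-0.569, 0.822, -0.002], [0.822, 0.569, 0.001], [0.002, -0.001, -1.0]]
wrist_force: [0.2, -0.1, -0.4]
gripper_width: 0.586
gripper_force: 30.0
```

Emit:
play_rows(
  commands="0.02 0.02 -0.5 0 0 0;0 0 -0.7 0 0 0;0 0 -0.7 0 0 0;0 0 -0.7 0 0 0;0 0 -0.7 0 0 0;0 0 -0.6 0 0 0;0 0 -0.3 0 0 0;0 0 -0.2 0 0 0;0 0 0 0 0 0;0 0 0 0 0 0",
)

```text
time_s: 17.05
tcp_pos: [0.5389, -0.2493, 0.1094]
ee_rot: [[-0.571, 0.821, 0.001], [0.821, 0.571, -0.0], [-0.001, 0.001, -1.0]]
wrist_force: [-0.0, 0.4, -1.0]
gripper_width: 0.587
gripper_force: 30.0
```

Emit:
play_rows(
  commands="0 0 -0.15 0 0 0;0 0 -0.1 0 0 0;0 0 -0.1 0 0 0;0 0 0 0 0 0;0 0 0 0 0 0;0 0 0 0 0 0",
)

```text
time_s: 17.65
tcp_pos: [0.5385, -0.2494, 0.0984]
ee_rot: [[-0.571, 0.821, 0.0], [0.821, 0.571, -0.0], [-0.0, 0.0, -1.0]]
wrist_force: [-0.1, -0.4, 2.2]
gripper_width: 0.585
gripper_force: 30.0
```

Emit:
play_rows(
  commands="0 0 0 0 0 0;0 0 0 0 0 0;0 0 0 0 0 0;0 0 0 0 0 0;0 0 0.5 0 0 0;0 0 1 0 0 0;0 0 1 0 0 0;0 0 1 0 0 0;0 0 1 0 0 0",
  grip=72,
)

```text
time_s: 18.55
tcp_pos: [0.5381, -0.2492, 0.2342]
ee_rot: [[-0.57, 0.821, -0.0], [0.821, 0.57, 0.0], [0.0, -0.0, -1.0]]
wrist_force: [0.7, -1.0, -0.1]
gripper_width: 0.828
gripper_force: 0.0
```

Emit:
play_rows(
  commands="-0.108 0.9 0 0 0 0.55;-0.108 0.9 0 0 0 0.55;-0.108 0.9 0 0 0 0.55;-0.108 0.9 0 0 0 0.55;-0.108 0.9 0 0 0 0.55;-0.108 0.9 0 0 0 0.55;-0.108 0.9 0 0 0 0.55;-0.108 0.9 0 0 0 0.55;-0.108 0.9 0 0 0 0.55;-0.108 0.9 0 0 0 0.55;-0.108 0.9 0 0 0 0.55;-0.108 0.9 0 0 0 0.55;-0.108 0.9 0 0 0 0.55;-0.108 0.9 0 0 0 0.55;-0.108 0.9 0 0 0 0.55;-0.108 0.9 0 0 0 0;-0.108 0.9 0 0 0 0;0 0 0 0 0 0;0 0 0 0 0 0",
)

```text
time_s: 20.45
tcp_pos: [0.4829, 0.2099, 0.2328]
ee_rot: [[-0.962, -0.271, -0.001], [-0.271, 0.962, -0.0], [0.001, -0.0, -1.0]]
wrist_force: [0.1, -0.9, 0.7]
gripper_width: 0.83
gripper_force: 0.0
```

```bash
python3 -c "
from h import *
print(r.sense()['tcp_pos']);p=tops();cv2.imwrite('pics/top3.png',p)
i=cams.camera_info('wrist');p,d=cams.capture('wrist');W=world('wrist',d,i);Z=W[...,2]
for w,s,c in blobs(W,(d>0)&(Z>.127)&(Z<.14),100):
    (x,y),q=cv2.minEnclosingCircle(w[:,:2].astype(np.float32));print('wr',c.round(),s[4],round(x,4),round(y,4),'r',round(q,4))
"
```

```text
[0.48294788 0.20989126 0.23277698]
[507. 187.] 130 0.5822 -0.3117 r 0.0161 0.1311
[471. 211.] 208 0.5408 -0.2494 r 0.0259 0.1314
[211. 286.] 237 0.4152 0.1894 r 0.0323 0.1318
wr [317. 127.] 1517 0.4128 0.1893 r 0.0321
wr [320. 242.] 782 0.4824 0.2113 r 0.0191
```

Sleeve b is seated on the second dowel. Now c, at (0.483, 0.211).

Emit:
play_rows(
  commands="0 0.04 -0.5 0 0 0;0 0 -0.9 0 0 0;0 0 -0.9 0 0 0;0 0 -0.9 0 0 0;0 0 -0.8 0 0 0;0 0 -0.48 0 0 0;0 0 0 0 0 0;0 0 0 0 0 0",
)

```text
time_s: 21.35
tcp_pos: [0.4838, 0.2103, 0.0991]
ee_rot: [[-0.963, -0.27, 0.001], [-0.27, 0.963, -0.0], [-0.0, -0.0, -1.0]]
wrist_force: [0.1, 0.4, 0.4]
gripper_width: 0.826
gripper_force: 0.0
```

Emit:
play_rows(
  commands="0 0 0 0 0 0;0 0 0 0 0 0;0 0 0 0 0 0;0 0 0 0 0 0;0 0 0 0 0 0;0 0 0 0 0 0",
  grip=30,
)

```text
time_s: 21.95
tcp_pos: [0.4833, 0.211, 0.0988]
ee_rot: [[-0.963, -0.271, 0.0], [-0.271, 0.963, 0.0], [-0.0, 0.0, -1.0]]
wrist_force: [-1.3, -0.4, 1.3]
gripper_width: 0.427
gripper_force: 30.0
```

Emit:
play_rows(
  commands="0 0 0.5 0 0 0;0 0 0.85 0 0 0;0 0 0.85 0 0 0;0 0 0.85 0 0 0;0 0 0.85 0 0 0;0 0 0.85 0 0 0;0 0 0 0 0 0",
)

```text
time_s: 22.65
tcp_pos: [0.485, 0.2119, 0.2451]
ee_rot: [[-0.963, -0.271, 0.007], [-0.271, 0.963, 0.004], [-0.008, 0.002, -1.0]]
wrist_force: [-0.5, 0.5, 0.6]
gripper_width: 0.425
gripper_force: 30.0
```

Emit:
play_rows(
  commands="0.026 -0.886 0 0 0 -0.55;0.026 -0.886 0 0 0 -0.55;0.026 -0.886 0 0 0 -0.55;0.026 -0.886 0 0 0 -0.55;0.026 -0.886 0 0 0 -0.55;0.026 -0.886 0 0 0 -0.55;0.026 -0.886 0 0 0 -0.55;0.026 -0.886 0 0 0 -0.55;0.026 -0.886 0 0 0 -0.55;0.026 -0.886 0 0 0 -0.55;0.026 -0.886 0 0 0 -0.55;0.026 -0.886 0 0 0 -0.55;0.026 -0.886 0 0 0 -0.55;0.026 -0.886 0 0 0 -0.55;0.026 -0.886 0 0 0 -0.55;0 0 0 0 0 0;0 0 0 0 0 0;0 0 0 0 0 0",
)

```text
time_s: 24.45
tcp_pos: [0.4947, -0.1872, 0.2407]
ee_rot: [[-0.571, 0.821, -0.001], [0.821, 0.571, 0.0], [0.001, -0.0, -1.0]]
wrist_force: [-0.1, 0.1, -0.2]
gripper_width: 0.425
gripper_force: 30.0
```

Emit:
play_rows(
  commands="0 0 -0.5 0 0 0;0 0 -0.7 0 0 0;0 0 -0.7 0 0 0;0 0 -0.7 0 0 0;0 0 -0.7 0 0 0;0 0 -0.6 0 0 0;0 0 -0.3 0 0 0;0 0 -0.2 0 0 0;0 0 0 0 0 0;0 0 0 0 0 0",
)

```text
time_s: 25.45
tcp_pos: [0.4956, -0.1878, 0.1099]
ee_rot: [[-0.571, 0.821, 0.001], [0.821, 0.571, -0.0], [-0.001, 0.001, -1.0]]
wrist_force: [0.0, -0.3, -0.0]
gripper_width: 0.425
gripper_force: 30.0
```

Emit:
play_rows(
  commands="0 0 -0.15 0 0 0;0 0 -0.1 0 0 0;0 0 -0.1 0 0 0;0 0 0 0 0 0;0 0 0 0 0 0;0 0 0 0 0 0",
)

```text
time_s: 26.05
tcp_pos: [0.4951, -0.188, 0.0988]
ee_rot: [[-0.57, 0.821, 0.0], [0.821, 0.57, -0.0], [-0.0, 0.0, -1.0]]
wrist_force: [-0.1, -0.7, 2.3]
gripper_width: 0.427
gripper_force: 30.0
```

Emit:
play_rows(
  commands="0 0 0 0 0 0;0 0 0 0 0 0;0 0 0 0 0 0;0 0 0 0 0 0;0 0 0.5 0 0 0;0 0 1 0 0 0;0 0 1 0 0 0;0 0 1 0 0 0;0 0 1 0 0 0",
  grip=60,
)

```text
time_s: 26.95
tcp_pos: [0.4947, -0.1878, 0.2348]
ee_rot: [[-0.57, 0.821, -0.0], [0.821, 0.57, 0.0], [0.0, -0.0, -1.0]]
wrist_force: [-0.1, -0.3, 1.1]
gripper_width: 0.69
gripper_force: 0.0
```

Emit:
play_rows(
  commands="-0.18 0.838 0 0 0 0.55;-0.18 0.838 0 0 0 0.55;-0.18 0.838 0 0 0 0.55;-0.18 0.838 0 0 0 0.55;-0.18 0.838 0 0 0 0.55;-0.18 0.838 0 0 0 0.55;-0.18 0.838 0 0 0 0.55;-0.18 0.838 0 0 0 0.55;-0.18 0.838 0 0 0 0.55;-0.18 0.838 0 0 0 0.55;-0.18 0.838 0 0 0 0.55;-0.18 0.838 0 0 0 0.55;-0.18 0.838 0 0 0 0.55;-0.18 0.838 0 0 0 0.55;-0.18 0.838 0 0 0 0.55;0 0 0 0 0 0;0 0 0 0 0 0;0 0 0 0 0 0",
  grip=87,
)

```text
time_s: 28.75
tcp_pos: [0.4139, 0.1886, 0.2335]
ee_rot: [[-0.963, -0.269, -0.0], [-0.269, 0.963, -0.0], [0.0, -0.0, -1.0]]
wrist_force: [0.3, 0.4, 0.2]
gripper_width: 0.997
gripper_force: 0.0
```

```bash
python3 -c "
from h import *
print(r.sense()['tcp_pos']);p=tops()
i=cams.camera_info('wrist');p,d=cams.capture('wrist');W=world('wrist',d,i);Z=W[...,2]
for w,s,c in blobs(W,(d>0)&(Z>.127)&(Z<.14),100):
    (x,y),q=cv2.minEnclosingCircle(w[:,:2].astype(np.float32));print('wr',c.round(),s[4],round(x,4),round(y,4),'r',round(q,4))
"
```

```text
[0.41385151 0.1886285  0.23352112]
[507. 187.] 133 0.5826 -0.3123 r 0.0164 0.1309
[471. 211.] 211 0.541 -0.2493 r 0.0259 0.1313
[436. 238.] 145 0.4956 -0.1888 r 0.0191 0.1316
wr [319. 242.] 1352 0.4129 0.1893 r 0.0322
```

Three are seated. Now sleeve a.

Emit:
play_rows(
  commands="0 0.02 -0.5 0 0 0;0 0 -0.8 0 0 0;0 0 -0.8 0 0 0;0 0 -0.8 0 0 0;0 0 -0.8 0 0 0;0 0 -0.5 0 0 0;0 0 -0.28 0 0 0;0 0 0 0 0 0;0 0 0 0 0 0",
)

```text
time_s: 29.75
tcp_pos: [0.4146, 0.19, 0.0999]
ee_rot: [[-0.963, -0.27, 0.001], [-0.27, 0.963, 0.001], [-0.001, 0.0, -1.0]]
wrist_force: [0.8, -0.0, -0.1]
gripper_width: 1.002
gripper_force: 0.0
```

Emit:
play_rows(
  commands="0 0 0 0 0 0;0 0 0 0 0 0;0 0 0 0 0 0;0 0 0 0 0 0;0 0 0 0 0 0",
  grip=56,
)

```text
time_s: 30.25
tcp_pos: [0.4142, 0.19, 0.0996]
ee_rot: [[-0.963, -0.271, 0.001], [-0.271, 0.963, 0.0], [-0.001, 0.0, -1.0]]
wrist_force: [-0.5, -0.4, 1.5]
gripper_width: 0.738
gripper_force: 30.0
```

Emit:
play_rows(
  commands="0 0 0.5 0 0 0;0 0 0.85 0 0 0;0 0 0.85 0 0 0;0 0 0.85 0 0 0;0 0 0.85 0 0 0;0 0 0.85 0 0 0;0 0 0 0 0 0",
)

```text
time_s: 30.95
tcp_pos: [0.4156, 0.191, 0.2452]
ee_rot: [[-0.963, -0.271, 0.006], [-0.271, 0.963, 0.005], [-0.007, 0.003, -1.0]]
wrist_force: [0.5, 0.2, -0.0]
gripper_width: 0.736
gripper_force: 30.0
```

Emit:
play_rows(
  commands="0.084 -0.7 0 0 0 -0.55;0.084 -0.7 0 0 0 -0.55;0.084 -0.7 0 0 0 -0.55;0.084 -0.7 0 0 0 -0.55;0.084 -0.7 0 0 0 -0.55;0.084 -0.7 0 0 0 -0.55;0.084 -0.7 0 0 0 -0.55;0.084 -0.7 0 0 0 -0.55;0.084 -0.7 0 0 0 -0.55;0.084 -0.7 0 0 0 -0.55;0.084 -0.7 0 0 0 -0.55;0.084 -0.7 0 0 0 -0.55;0.084 -0.7 0 0 0 -0.55;0.084 -0.7 0 0 0 -0.55;0.084 -0.7 0 0 0 -0.55;0 0 0 0 0 0;0 0 0 0 0 0;0 0 0 0 0 0",
)

```text
time_s: 32.75
tcp_pos: [0.4514, -0.1246, 0.2413]
ee_rot: [[-0.571, 0.821, -0.001], [0.821, 0.571, 0.0], [0.001, -0.001, -1.0]]
wrist_force: [-1.1, 0.8, -0.4]
gripper_width: 0.737
gripper_force: 30.0
```

Emit:
play_rows(
  commands="0 0 -0.5 0 0 0;0 0 -0.7 0 0 0;0 0 -0.7 0 0 0;0 0 -0.7 0 0 0;0 0 -0.7 0 0 0;0 0 -0.6 0 0 0;0 0 -0.3 0 0 0;0 0 -0.2 0 0 0;0 0 0 0 0 0;0 0 0 0 0 0",
)

```text
time_s: 33.75
tcp_pos: [0.4524, -0.125, 0.1104]
ee_rot: [[-0.571, 0.821, 0.001], [0.821, 0.571, -0.0], [-0.001, 0.001, -1.0]]
wrist_force: [-0.7, -0.6, -1.4]
gripper_width: 0.733
gripper_force: 30.0
```

Emit:
play_rows(
  commands="0 0 -0.15 0 0 0;0 0 -0.1 0 0 0;0 0 -0.1 0 0 0;0 0 0 0 0 0;0 0 0 0 0 0;0 0 0 0 0 0",
)

```text
time_s: 34.35
tcp_pos: [0.4519, -0.1252, 0.0996]
ee_rot: [[-0.571, 0.821, 0.0], [0.821, 0.571, -0.0], [-0.0, 0.0, -1.0]]
wrist_force: [-0.6, 0.3, 4.7]
gripper_width: 0.734
gripper_force: 30.0
```

Emit:
play_rows(
  commands="0 0 0 0 0 0;0 0 0 0 0 0;0 0 0 0 0 0;0 0 0 0 0 0;0 0 0.5 0 0 0;0 0 1 0 0 0;0 0 1 0 0 0;0 0 1 0 0 0;0 0 1 0 0 0",
  grip=87,
)

```text
time_s: 35.25
tcp_pos: [0.4515, -0.1251, 0.2353]
ee_rot: [[-0.57, 0.821, -0.0], [0.821, 0.57, 0.0], [0.0, -0.0, -1.0]]
wrist_force: [0.4, -0.2, -0.2]
gripper_width: 1.002
gripper_force: 0.0
```

Emit:
play_rows(
  commands="0 0.9 0 0 0 0;0 0.9 0 0 0 0;0 0.9 0 0 0 0;0 0.9 0 0 0 0;0 0.9 0 0 0 0;0 0.9 0 0 0 0;0 0.9 0 0 0 0;0 0.9 0 0 0 0;0 0 0 0 0 0;0 0 0 0 0 0;0 0 0 0 0 0",
)

```text
time_s: 36.35
tcp_pos: [0.4516, 0.0903, 0.2341]
ee_rot: [[-0.57, 0.822, -0.0], [0.822, 0.57, -0.0], [0.0, -0.001, -1.0]]
wrist_force: [0.2, 0.1, 0.1]
gripper_width: 0.997
gripper_force: 0.0
```

```bash
python3 -c "
from h import *
print(r.sense()['tcp_pos']);p=tops();cv2.imwrite('pics/top4.png',p)
cv2.imwrite('pics/side4.png',cams.capture('side')[0])"
```

```text
[0.45155303 0.09031602 0.23408017]
[507. 187.] 131 0.5822 -0.3118 r 0.0162 0.1308
[471. 211.] 209 0.5411 -0.2493 r 0.0259 0.1311
[436. 237.] 146 0.496 -0.189 r 0.0192 0.1314
[400. 264.] 219 0.4514 -0.126 r 0.0322 0.1318
```

View pics/top4.png

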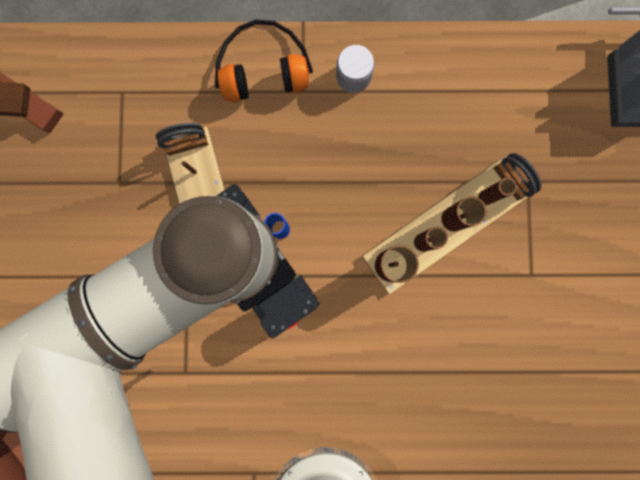

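View pics/side4.png

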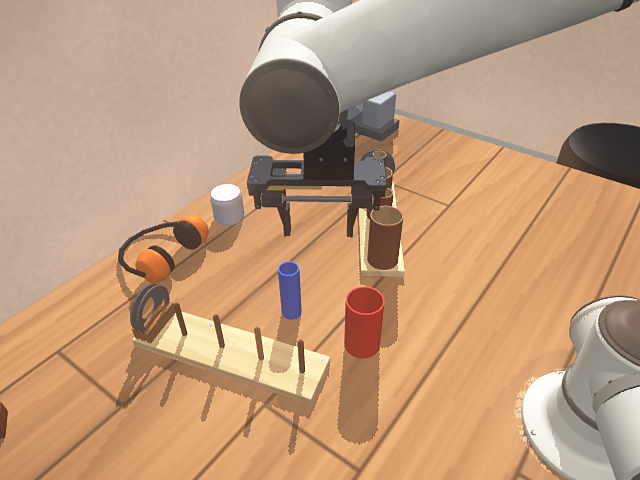

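The four sleeves stand over their dowels at (507,187), (471,211), (436,237) and (400,264), all rims at equal height. The full rack is empty, the red and blue tubes are unmoved, and the arm is clear.

```bash
python3 -c "
from station import r
print(r.finish_job())"
```

```text
the job is handed in; nothing more can be done
None
```

All four sleeves were moved to the sander rack in their original order (32, 51, 38, 64 mm from the insert block), stand upright and fully down over their dowels by the last camera check, and the job was handed in at about 36 s of the 112 s allowed; no verdict came back.

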